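# Change over to the yellow spring-lid bin

## Robot

A 7-joint arm with a two-finger parallel gripper is mounted at the origin on the work surface. World frame = base frame: x ahead of the robot, y to its left, z up, the work surface at z = 0. Lengths are in mm, angles in rad, forces in N, time in s.
With the tool pointing down it reaches from about 425 to 1025 mm from the base axis. Payload 3.6 kg.
Tool frame: the origin (TCP) lies on the centre line of the jaws, within the pads' length; the fingertips stand 11 mm ahead of it and the grasp point (between the pads) lies 8 mm behind it; y points along the fingers, z is the direction in which the jaws open and shut, and the axes are right-handed (so a half turn about y gives the same grasp; the last joint's range is limited). The gripper opens to 85 mm and grips with 20 to 120 N. Pads are 22 mm wide; open, the fingers measure 114 mm over their backs; the gripper's body (76 mm by 85 mm) begins 54 mm behind the grasp point. The pads swing forward as they close: fully open they stand 13 mm farther back than shut.
Start: joints at [-1.369, 0.591, 0.048, 1.609, -0.033, 0.943, -0.034], TCP at [211.336, 693.518, 242.302] pointing down, gripper open.
Joint ranges: [-2.69, 2.69], [-0.47, 2.24], [-1.27, 1.36], [0.19, 2.51], [-1.53, 4.68], [0.08, 2.07], [-3.09, 3.09]. Speed limits (rad/s): [2.57, 2.57, 3.14, 3.14, 3.14, 3.14, 3.14].

## Interface

Orientations are given as a rotation vector (axis times angle).
In Python, from plant import arm gives the robot as it stands. The module is installed in compiled form; this text tells all that it offers.
- The arm moves only by the tool carry_out, never from a script. Its argument "moves" is a list of rows, each an object with "translation": the shift along the tool's x, y, z in mm, a list of three; "turn": the turn about the tool's y in degrees; "fingers": the opening, from 0 (shut) to 1 (fully open). A call has 1 to 12 rows; each row shifts and turns the commanded pose from where the row before left it, along the tool's axes as they then stand; what a row does not reach is not made up. A row lasts 1/10 s, in which the tool goes at most 50 mm and 8.59 degrees, less where a joint would pass 70% of its speed; a pose out of reach is approached as far as the arm can. A call with a gripper value outside its range is refused whole. The fingers move at their own pace and stop on an object; "force" is the grip in N (left out, the last holds). Time passes only in rows, so rows that do not move let the fingers close. It gives the time, the measured TCP pose, the force and the opening at its end, in the units of the state.
- arm.read_state(): the state, without advancing time (a new reading comes with each control period).
- arm.snapshot(name): name is "side" or "top" or "wrist"; returns a dict with "pixels" (480x640x3 uint8, red, green, blue), "camera_matrix" (3x3 intrinsics, pixels), "pose" (4x4, takes a point from camera to world coordinates); the wrist camera has in their place "tool_from_camera" (4x4, takes a point from camera to tool coordinates, whose origin is the TCP and whose axes are the tool frame's). Camera axes: x right, y down, z forward; pixel columns grow to the right and rows downward; lengths in mm; the calibration is good to about 2 mm. A picture is of the moment at which its call begins: read the wrist's pose just before it. There is no depth.
- arm.close_job(): hands the job in, once; it reports no verdict.
The state is a dict: "t": time; "joints": joint angles; "dq": joint speeds; "effort": joint torques, N m; "eef_pos": TCP position; "tcp_rot": TCP orientation; "force": force on the tool from outside, world axes, zero at the start; "wrist_torque": the same for the moment, N m; "opening": finger opening in mm.
Only numpy, scipy, OpenCV 4.12 (cv2) and the standard library are available. Lean on these libraries where they do the work, as an engineer would, in place of code of your own. Each camera call takes 0.05 s, during which the arm holds its last target.

## Task

Only one parts bin may stand open at a time. With your fingertips, first push down the lid of the blue-marked bin, which stands ajar, until it catches and stays shut; then press the black thumb catch of the yellow-marked bin so that its spring lid pops up ajar, and let go. Leave the green-marked bin shut, and do not lift or shift any of the loose things on the counter.

Things in the scene. Friction and masses are not known exactly. Their poses are not given: they have to be found in the camera images.
- blue_bin: Fixed red plastic bin, 180 (x) x 110 (y) x 100 mm high, its white lid marked with a round blue disc 52 mm wide. Origin: centre of its underside, on the counter; its x points from its front (thumb catch, robot side) to its rear (lid hinge), z up. The three bins are alike but for the disc.
- blue_lid (a joint): Angle of the blue-marked lid, rad: 0 shut level; 0.45 ajar, front edge up 80 mm. stands ajar (0.36 to 0.45) at the start. A spring pushes it open (2 to 3 N at the front edge). 6 mm thick, 180 mm from hinge to front edge, hinge 90 mm behind the bin's origin; shut, its top is 108 mm up. Pushed down level (stop 3 mm below), it snaps under its catch's hook and stays at about 0.01.
- blue_lid_front (a point): Point on the upper face of the blue-marked lid, on its middle line, 22 mm behind the front edge; moves with the lid. With the lid shut it lies 68 mm in front of the bin's origin, 108 mm above the counter.
- blue_pad (a point): On top of the blue-marked bin's thumb catch: black pad 46 x 46 mm in front of the bin, 5 mm thick, free below. This point: 132 mm in front of the bin's origin, 103 mm up; moves with the pad. The black hook 24 mm behind it stands 16 mm higher. Pushed down about 7 mm (4 N; stop at 12 mm) it frees the lid, which springs up by itself; let go, it springs back.
- yellow_bin: Fixed red plastic bin, 180 (x) x 110 (y) x 100 mm high, its white lid marked with a round yellow disc 52 mm wide. Origin: centre of its underside, on the counter; its x points from its front (thumb catch, robot side) to its rear (lid hinge), z up. The three bins are alike but for the disc.
- yellow_lid (a joint): Angle of the yellow-marked lid, rad: 0 shut level; 0.45 ajar, front edge up 80 mm. latched shut at the start. A spring pushes it open (2 to 3 N at the front edge). 6 mm thick, 180 mm from hinge to front edge, hinge 90 mm behind the bin's origin; shut, its top is 108 mm up. Pushed down level (stop 3 mm below), it snaps under its catch's hook and stays at about 0.01.
- yellow_lid_front (a point): Point on the upper face of the yellow-marked lid, on its middle line, 22 mm behind the front edge; moves with the lid. With the lid shut it lies 68 mm in front of the bin's origin, 108 mm above the counter.
- yellow_pad (a point): On top of the yellow-marked bin's thumb catch: black pad 46 x 46 mm in front of the bin, 5 mm thick, free below. This point: 132 mm in front of the bin's origin, 103 mm up; moves with the pad. The black hook 24 mm behind it stands 16 mm higher. Pushed down about 7 mm (4 N; stop at 12 mm) it frees the lid, which springs up by itself; let go, it springs back.
- green_bin: Fixed red plastic bin, 180 (x) x 110 (y) x 100 mm high, its white lid marked with a round green disc 52 mm wide. Origin: centre of its underside, on the counter; its x points from its front (thumb catch, robot side) to its rear (lid hinge), z up. The three bins are alike but for the disc.
- green_lid (a joint): Angle of the green-marked lid, rad: 0 shut level; 0.45 ajar, front edge up 80 mm. latched shut at the start, stays shut. A spring pushes it open (2 to 3 N at the front edge). 6 mm thick, 180 mm from hinge to front edge, hinge 90 mm behind the bin's origin; shut, its top is 108 mm up. Pushed down level (stop 3 mm below), it snaps under its catch's hook and stays at about 0.01.
- green_lid_front (a point): Point on the upper face of the green-marked lid, on its middle line, 22 mm behind the front edge; moves with the lid. With the lid shut it lies 68 mm in front of the bin's origin, 108 mm above the counter.
- green_pad (a point): On top of the green-marked bin's thumb catch: black pad 46 x 46 mm in front of the bin, 5 mm thick, free below. This point: 132 mm in front of the bin's origin, 103 mm up; moves with the pad. The black hook 24 mm behind it stands 16 mm higher. Pushed down about 7 mm (4 N; stop at 12 mm) it frees the lid, which springs up by itself; let go, it springs back.
- steel_fitting: Loose steel hydraulic adapter standing on its hex, 32 mm wide, 55 mm high, whitish cap; a bystander. Origin: centre of its underside, z up.
- brass_fitting: Loose brass adapter standing on its hex, 32 mm wide, 50 mm high, orange cap; a bystander. Origin: centre of its underside, z up.
- capped_plug: Loose steel plug standing on its hex, 44 mm wide, 45 mm high, whitish cap; a bystander. Origin: centre of its underside, z up.
- lock_nut: Loose round steel nut lying flat, 44 mm wide, 16 mm high; a bystander. Origin: centre of its underside, z up.
- carton: Loose cardboard carton 90 x 65 x 50 mm; a bystander. Origin: centre of its underside, z up.
- spanner: Loose steel spanner, 170 mm long, lying flat; a bystander. Origin: near its middle, at its underside, z up.

How it is judged:
By the outcome, as a careful person would: the job done as asked, in the order asked, and still so for the second after the job is handed in, with the robot touching nothing.
It also fails if it takes over 45 s, if anything falls off the work surface, if the arm or the gripper's body presses on something with over 40 N, if the wrist force passes 120 N, or if a joint passes its speed limit or range.

## Working session

There is one attempt and no reset: what is moved stays moved. The work goes in short steps, Python scripts to look and compute and a tool call to move; the robot and the scene stay as the last step left them, time stands still between calls to the robot, and variables do not carry over. Pictures are saved under pics/ and viewed, and the job is handed in when it is done.

Besides the shell and the picture viewer there is one more tool, called after "Call:" as name([rows], argument=value, ...), one row to a line, values as JSON. carry_out: Moves the arm, as the interface text tells. Its arguments: {"type":"object","properties":{"moves":{"type":"array","items":{"type":"object","properties":{"translation":{"type":"array","items":{"type":"number"}},"turn":{"type":"number"},"fingers":{"type":"number"}}}},"force":{"type":"number"}},"required":["moves"]}

```bash
mkdir -p pics; cat > h.py <<'E'
import numpy as np,cv2
from plant import arm
from scipy.spatial.transform import Rotation as R
def snap(n,f):
    s=arm.snapshot(n); cv2.imwrite('pics/'+f,s['pixels'][:,:,::-1]); 
    np.savez('pics/'+f+'.npz',**{k:v for k,v in s.items() if k!='pixels'}); return s
def ray(s,u,v,z,T=None):
    K=np.array(s['camera_matrix']);T=np.array(s['pose']) if T is None else T
    d=T[:3,:3]@np.linalg.inv(K)@[u,v,1]; o=T[:3,3]
    return o+d*(z-o[2])/d[2]
def proj(s,p):
    K=np.array(s['camera_matrix']);T=np.linalg.inv(np.array(s['pose'])); c=K@(T[:3,:3]@np.array(p)+T[:3,3]); return c[:2]/c[2]
E
python3 - <<'E'
from h import *
st=arm.read_state(); print(st); print(R.from_rotvec(st['tcp_rot']).as_matrix().round(3))
for n in('side','top'):
    s=snap(n,n+'0.png'); print(np.round(s['camera_matrix'],1),np.round(s['pose'],3))
E
```

```text
{'t': 0.0, 'joints': array([-1.36850651,  0.59209764,  0.04827762,  1.60983516, -0.03331012,
        0.94267782, -0.03367716]), 'dq': array([ 0.00054069, -0.00036733, -0.00197245,  0.00081662,  0.0011934 ,
        0.00029464, -0.00077262]), 'effort': array([-1.45938238e-04, -5.48706329e+01,  1.54623561e+00, -1.98124713e+01,
        9.32577532e-03,  8.69252690e-03, -3.27186662e-06]), 'eef_pos': array([211.07723845, 692.75590356, 241.15100276]), 'tcp_rot': array([-1.56051521,  0.23231485, -0.23196358]), 'force': array([ 0.55430017, -0.36541341, -0.81627675]), 'wrist_torque': array([ 0.00780509,  0.03794735, -0.03588243]), 'opening': 85.31064182308853}
[[ 0.957 -0.001  0.291]
 [-0.291 -0.002  0.957]
 [ 0.    -1.    -0.002]]
[[531.    0.  325.8]
 [  0.  531.  232.8]
 [  0.    0.    1. ]] [[ 7.62000e-01 -3.69000e-01  5.32000e-01 -1.01052e+02]
 [-6.47000e-01 -4.56000e-01  6.12000e-01 -8.14993e+02]
 [ 1.70000e-02 -8.10000e-01 -5.86000e-01  8.62548e+02]
 [ 0.00000e+00  0.00000e+00  0.00000e+00  1.00000e+00]]
[[547.5   0.  327.1]
 [  0.  547.5 234. ]
 [  0.    0.    1. ]] [[-2.300000e-02 -9.870000e-01  1.560000e-01  3.773060e+02]
 [-1.000000e+00  2.400000e-02  5.000000e-03 -1.622000e+00]
 [-9.000000e-03 -1.560000e-01 -9.880000e-01  1.421246e+03]
 [ 0.000000e+00  0.000000e+00  0.000000e+00  1.000000e+00]]
```

View pics/side0.png

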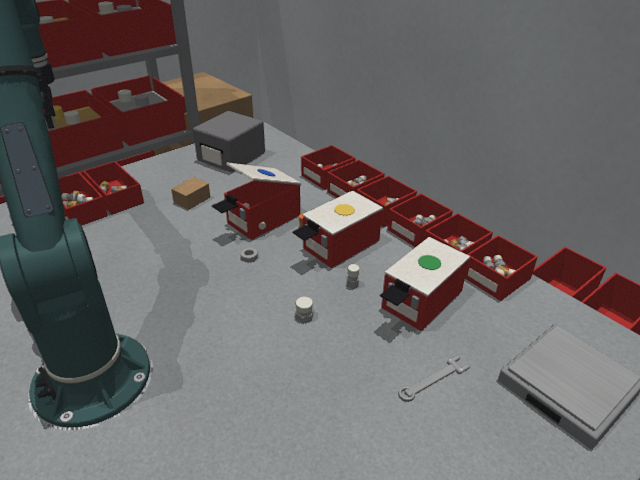

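View pics/top0.png

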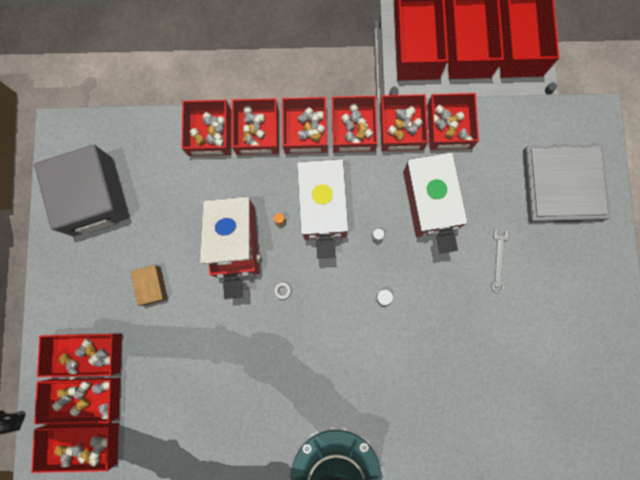

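The side and top views show the blue bin ajar at top (228,240), the yellow bin shut at (322,200) and the green bin shut at (436,195). The brass fitting stands at (280,218), between blue and yellow. I'll enlarge.

```bash
python3 - <<'E'
import cv2
a=cv2.imread('pics/top0.png')
cv2.imwrite('pics/c1.png',cv2.resize(a[150:310,190:350],None,fx=3.75,fy=3.75,interpolation=cv2.INTER_CUBIC))
a=cv2.imread('pics/side0.png')
cv2.imwrite('pics/c2.png',cv2.resize(a[150:280,200:390],None,fx=4,fy=4,interpolation=cv2.INTER_CUBIC))
E
```

```text
(no output)
```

View pics/c1.png

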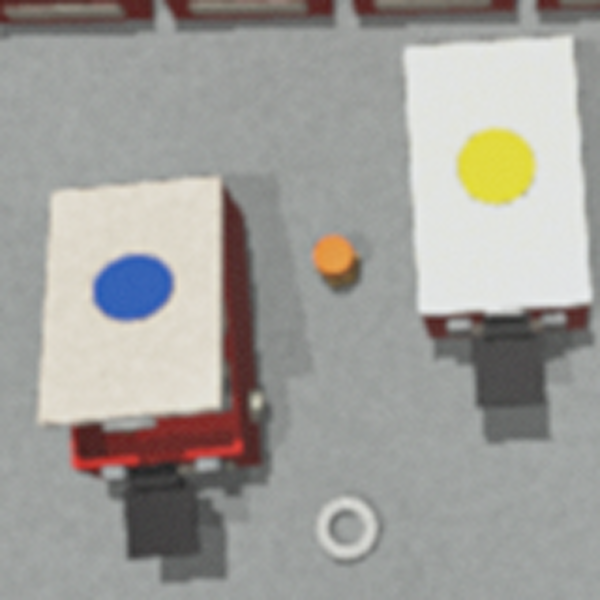

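View pics/c2.png

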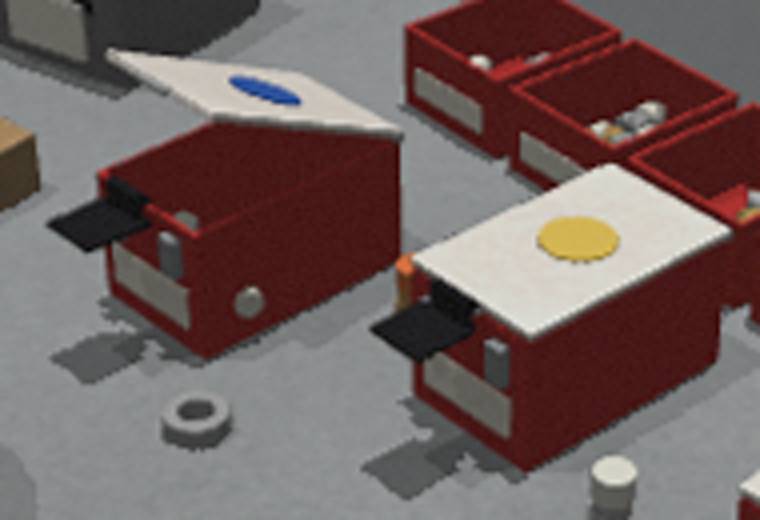

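```bash
cat > m.py <<'E'
from h import *
s=dict(np.load('pics/top0.png.npz'))
def P(c,z): return ray(s,190+c[0]/3.75-.4,150+c[1]/3.75-.4,z)
def show(n,l,z):
    p=[P(c,z) for c in l]; print(n,[q[:2].round(0).tolist() for q in p]); return p
y=show('ylid',[(404,47),(574,38),(590,305),(420,314)],108)
yc=np.mean(y,0); print(yc)
yp=show('ypad front',[(478,408),(545,405)],103)
rear=(y[0]+y[1])/2; fr=(y[2]+y[3])/2; ax=rear-fr; print(np.linalg.norm(ax),np.linalg.norm(y[0]-y[1])); ax/=np.linalg.norm(ax); print('yaw',np.degrees(np.arctan2(ax[1],ax[0])),'pad',yc-132*ax,'from pad',(yp[0]+yp[1])/2+23*ax)
print('disc',P((497,166),108))
b=show('blid rear',[(50,190),(220,178)],108)
bf=show('rim front',[(73,468),(243,455)],100)
bp=show('bpad front',[(128,557),(198,552)],103)
rear=(b[0]+b[1])/2; fr=(bf[0]+bf[1])/2; ax=rear-fr; ax[2]=0;print(np.linalg.norm(ax)); ax/=np.linalg.norm(ax)
print('yaw',np.degrees(np.arctan2(ax[1],ax[0])),'c',rear-90*ax,fr+90*ax,(bp[0]+bp[1])/2+155*ax)
for th in (.36,.40,.45):
  k=show('bfront th%g'%th,[(38,423),(220,410)],105+180*np.sin(th)+3); m=(k[0]+k[1])/2; print(np.dot(rear-m,ax),180*np.cos(th))
E
python3 m.py
```

```text
ylid [[767.0, 75.0], [771.0, -37.0], [591.0, -43.0], [588.0, 68.0]]
[679.44713847  15.75030133 108.        ]
ypad front [[527.0, 31.0], [528.0, -12.0]]
179.28391826145005 112.63655592895941
yaw 2.0994931593132824 pad [547.53574771  10.91449868 108.        ] from pad [550.13516846  10.58910699 103.        ]
disc [685.2183299   15.56732697 108.        ]
blid rear [[677.0, 309.0], [682.0, 197.0]]
rim front [[494.0, 294.0], [500.0, 184.0]]
bpad front [[436.0, 257.0], [439.0, 212.0]]
182.37958843182284
yaw 4.517520232055276 c [589.44717741 245.95711723 108.        ] [587.07498165 245.76969148 100.        ] [591.9630218  246.91154083 103.        ]
bfront th0.36 [[516.0, 299.0], [522.0, 188.0]]
160.50320180672037 168.46142826202828
bfront th0.4 [[516.0, 298.0], [521.0, 187.0]]
161.36167718427888 165.7909789205193
bfront th0.45 [[515.0, 296.0], [520.0, 186.0]]
162.4143647758462 162.08047842348185
```

Call:
carry_out([
  {"turn":-7,"fingers":0},
  {"turn":-7,"fingers":0},
  {"turn":-7,"fingers":0},
  {"fingers":0},
], force=30)

```text
validation failed for argument at $.mo...
```

Call:
carry_out([
  {"translation":[22,0,-36]},
  {"translation":[22,0,-36]},
  {"translation":[22,0,-36]},
  {"translation":[22,0,-36]},
  {"translation":[22,0,-36]},
  {"translation":[22,0,-36]},
  {"translation":[22,0,-36]},
  {"translation":[22,0,-36]},
  {"translation":[22,0,-36]},
  {"translation":[22,0,-36]},
  {"translation":[22,0,-36]},
  {"translation":[0,0,0]},
])

```text
validation failed for argument at $.mo...
```

Call:
carry_out([
  {"translation":[0,0,0],"turn":-7,"fingers":0},
  {"translation":[0,0,0],"turn":-7,"fingers":0},
  {"translation":[0,0,0],"turn":-7,"fingers":0},
  {"translation":[0,0,0],"turn":0,"fingers":0},
], force=30)

```text
t: 0.5
eef_pos: [211.4, 693.0, 241.7]
tcp_rot: [-1.571, -0.055, 0.056]
force: [0.3, -0.5, 0.2]
opening: 28.3
```

Call:
carry_out([
  {"translation":[22,0,-36],"turn":0,"fingers":0},
  {"translation":[22,0,-36],"turn":0,"fingers":0},
  {"translation":[22,0,-36],"turn":0,"fingers":0},
  {"translation":[22,0,-36],"turn":0,"fingers":0},
  {"translation":[22,0,-36],"turn":0,"fingers":0},
  {"translation":[22,0,-36],"turn":0,"fingers":0},
  {"translation":[22,0,-36],"turn":0,"fingers":0},
  {"translation":[22,0,-36],"turn":0,"fingers":0},
  {"translation":[22,0,-36],"turn":0,"fingers":0},
  {"translation":[22,0,-36],"turn":0,"fingers":0},
  {"translation":[22,0,-36],"turn":0,"fingers":0},
  {"translation":[0,0,0],"turn":0,"fingers":0},
])

```text
t: 1.7
eef_pos: [485.2, 308.0, 242.2]
tcp_rot: [-1.575, -0.046, 0.042]
force: [0.1, 0.1, -0.0]
opening: -0.2
```

Call:
carry_out([
  {"translation":[18,0,-34],"turn":0,"fingers":0},
  {"translation":[19,0,-35],"turn":0,"fingers":0},
  {"translation":[0,0,0],"turn":0,"fingers":0},
])

```text
t: 2.0
eef_pos: [525.9, 242.8, 242.3]
tcp_rot: [-1.574, -0.047, 0.044]
force: [0.1, -0.7, -0.5]
opening: -0.3
```

```bash
python3 - <<'E'
from h import *
st=arm.read_state(); print(st['eef_pos'],R.from_rotvec(st['tcp_rot']).as_matrix().round(3))
s=snap('side','side1.png');snap('top','top1.png');snap('wrist','w1.png')
a=s['pixels'][:,:,::-1]; u,v=proj(s,st['eef_pos']).astype(int);print(u,v)
cv2.imwrite('pics/c3.png',cv2.resize(a[100:260,160:350],None,fx=4,fy=3.75,interpolation=cv2.INTER_CUBIC))
E
```

```text
[525.90835295 242.80521001 242.26486682] [[ 0.998  0.002 -0.058]
 [ 0.058 -0.004  0.998]
 [ 0.002 -1.    -0.004]]
240 149
```

View pics/c3.png

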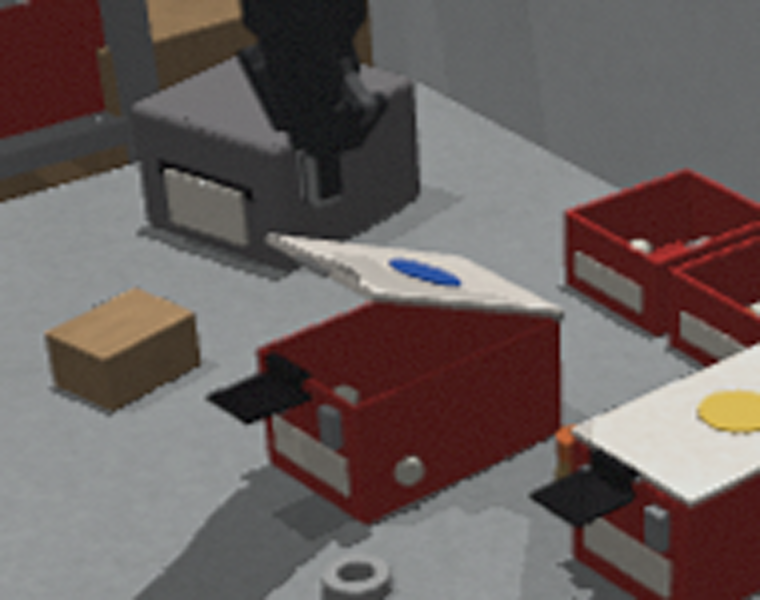

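View pics/w1.png

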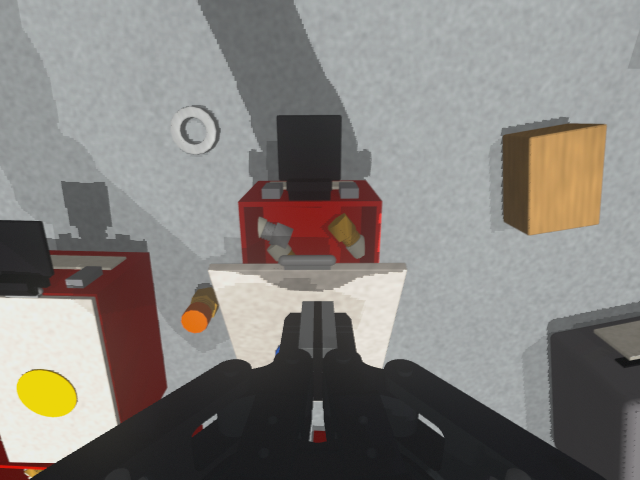

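Fingertips are shut and lie on the middle line of the blue lid (wrist px 318), but close to its front edge. I'll move 9 mm rearward and press down.

Call:
carry_out([
  {"translation":[9,10,-1],"turn":0,"fingers":0},
  {"translation":[0,20,0],"turn":0,"fingers":0},
  {"translation":[0,20,0],"turn":0,"fingers":0},
  {"translation":[0,15,0],"turn":0,"fingers":0},
  {"translation":[0,15,0],"turn":0,"fingers":0},
  {"translation":[0,15,0],"turn":0,"fingers":0},
  {"translation":[0,10,0],"turn":0,"fingers":0},
  {"translation":[0,10,0],"turn":0,"fingers":0},
  {"translation":[0,0,0],"turn":0,"fingers":0},
])

```text
t: 3.05
eef_pos: [530.9, 250.0, 126.2]
tcp_rot: [-1.57, -0.056, 0.058]
force: [-2.0, 1.4, 2.3]
opening: -0.1
```

Call:
carry_out([
  {"translation":[0,3,0],"turn":0,"fingers":0},
  {"translation":[0,2,0],"turn":0,"fingers":0},
  {"translation":[0,0,0],"turn":0,"fingers":0},
])

```text
t: 3.35
eef_pos: [531.2, 249.8, 122.5]
tcp_rot: [-1.569, -0.056, 0.056]
force: [-1.1, -0.1, 1.3]
opening: 0.0
```

Call:
carry_out([
  {"translation":[0,2,0],"turn":0,"fingers":0},
  {"translation":[0,2,0],"turn":0,"fingers":0},
  {"translation":[0,0,0],"turn":0,"fingers":0},
])

```text
t: 3.65
eef_pos: [531.8, 249.5, 118.2]
tcp_rot: [-1.57, -0.056, 0.055]
force: [-2.1, 0.8, 2.9]
opening: -0.1
```

```bash
python3 - <<'E'
from h import *
st=arm.read_state(); print(st['eef_pos'],st['force'],st['joints'])
s=snap('side','side2.png')
a=s['pixels'][:,:,::-1]
cv2.imwrite('pics/c4.png',cv2.resize(a[100:260,160:350],None,fx=4,fy=3.75,interpolation=cv2.INTER_CUBIC))
E
```

```text
[531.77633072 249.46085778 118.20057897] [-2.09409816  0.75959386  2.92313968] [-0.5116247   0.5871603  -0.00559175  2.01162666  0.00559893  0.54206464
  1.12069804]
```

View pics/c4.png

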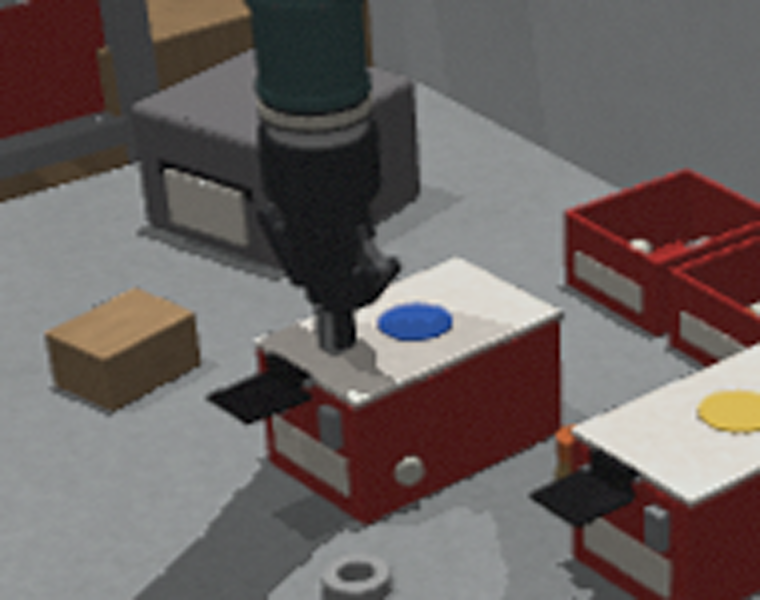

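The lid is about level, with the fingertips at crop (335,345) on its middle. I'll press a little deeper to make sure it catches.

Call:
carry_out([
  {"translation":[0,2,0],"turn":0,"fingers":0},
  {"translation":[0,2,0],"turn":0,"fingers":0},
  {"translation":[0,1,0],"turn":0,"fingers":0},
  {"translation":[0,0,0],"turn":0,"fingers":0},
])

```text
t: 4.1
eef_pos: [531.9, 249.5, 116.5]
tcp_rot: [-1.569, -0.056, 0.055]
force: [-7.7, -1.6, 25.7]
opening: -0.5
```

It has reached the stop at 26 N. I'll lift off and look.

Call:
carry_out([
  {"translation":[0,-5,0],"turn":0,"fingers":0},
  {"translation":[0,-10,0],"turn":0,"fingers":0},
  {"translation":[0,-25,0],"turn":0,"fingers":0},
  {"translation":[0,-35,0],"turn":0,"fingers":0},
  {"translation":[0,-35,0],"turn":0,"fingers":0},
  {"translation":[0,-15,0],"turn":0,"fingers":0},
  {"translation":[0,0,0],"turn":0,"fingers":0},
])

```text
t: 4.8
eef_pos: [533.8, 249.0, 240.9]
tcp_rot: [-1.568, -0.059, 0.05]
force: [0.4, -0.3, -0.1]
opening: 0.2
```

```bash
python3 - <<'E'
from h import *
st=arm.read_state(); print(st['eef_pos'],st['force'],R.from_rotvec(st['tcp_rot']).as_matrix().round(3))
s=snap('side','side3.png')
a=s['pixels'][:,:,::-1]
cv2.imwrite('pics/c5.png',cv2.resize(a[100:260,160:350],None,fx=4,fy=3.75,interpolation=cv2.INTER_CUBIC))
snap('wrist','w3.png')
E
```

```text
[533.81188067 249.03166326 240.94921386] [ 0.38479113 -0.27407464 -0.12906142] [[ 0.998  0.006 -0.07 ]
 [ 0.07   0.002  0.998]
 [ 0.006 -1.     0.002]]
```

View pics/c5.png

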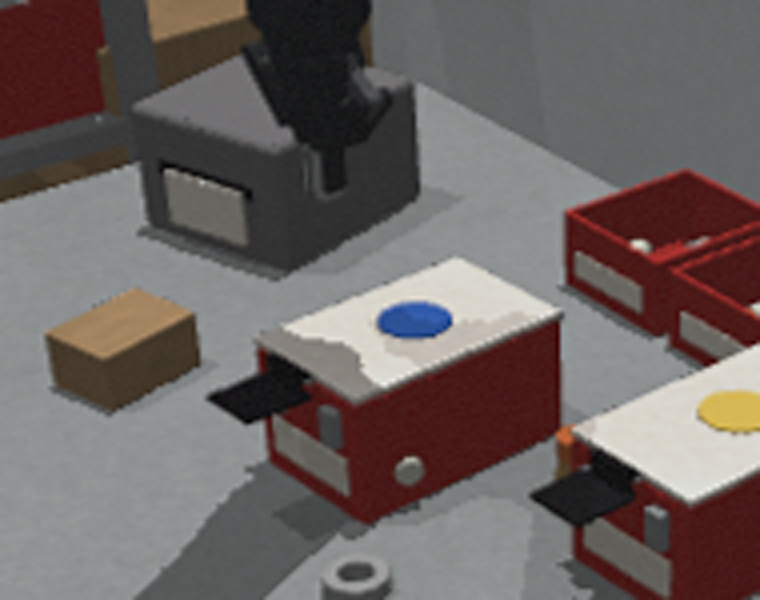

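View pics/w3.png

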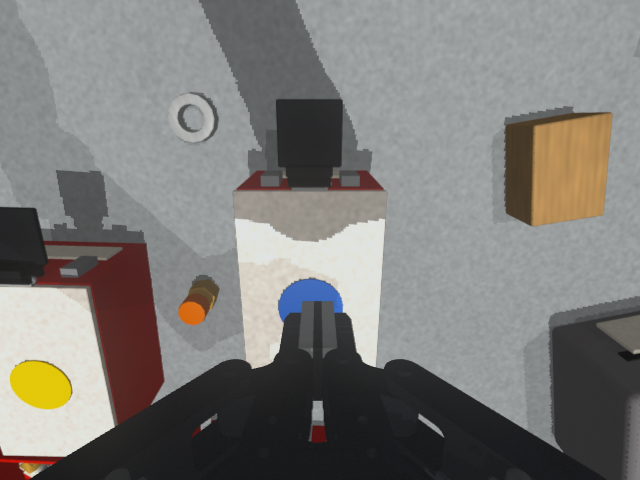

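The blue lid stays shut: it is level in both views, with its front edge under the hook at wrist px (308,178). Next is the yellow pad.

Call:
carry_out([
  {"translation":[-1,0,-40],"turn":0,"fingers":0},
  {"translation":[-1,0,-40],"turn":0,"fingers":0},
  {"translation":[-1,0,-40],"turn":0,"fingers":0},
  {"translation":[-1,0,-40],"turn":0,"fingers":0},
  {"translation":[-2,0,-40],"turn":0,"fingers":0},
  {"translation":[-2,0,-38],"turn":0,"fingers":0},
  {"translation":[0,0,0],"turn":0,"fingers":0},
  {"translation":[0,0,0],"turn":0,"fingers":0},
])

```text
t: 5.7
eef_pos: [539.4, 9.6, 236.7]
tcp_rot: [-1.571, -0.051, 0.056]
force: [-0.3, 0.0, 0.1]
opening: -0.2
```

```bash
python3 - <<'E'
from h import *
st=arm.read_state(); print(st['eef_pos'],st['force'],R.from_rotvec(st['tcp_rot']).as_matrix().round(3))
s=snap('wrist','w4.png')
T=np.eye(4);T[:3,:3]=R.from_rotvec(st['tcp_rot']).as_matrix();T[:3,3]=st['eef_pos']
s['pose']=T@s['tool_from_camera']; np.savez('pics/w4p.npz',pose=s['pose'],camera_matrix=s['camera_matrix'])
print(proj(s,[549,11,103]))
E
```

```text
[539.3758666    9.61192111 236.66158569] [-0.30920804  0.04052161  0.05587968] [[ 0.998 -0.003 -0.068]
 [ 0.068 -0.001  0.998]
 [-0.003 -1.    -0.   ]]
[319.2315124  248.25430805]
```

View pics/w4.png

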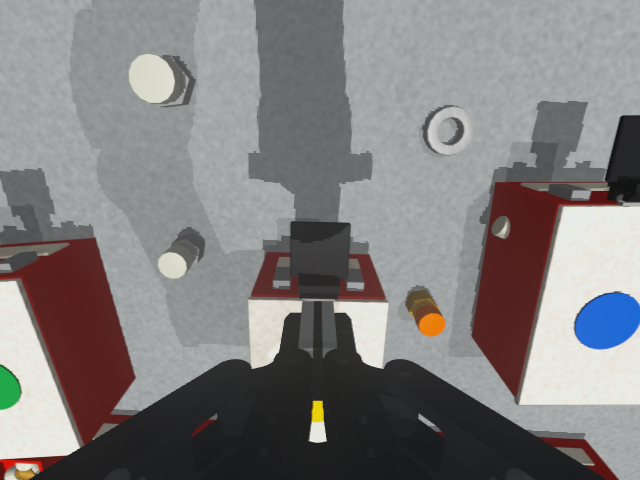

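The pad is centred at px (320,250), where I predicted (319,248). I'll descend.

Call:
carry_out([
  {"translation":[2,15,1],"turn":0,"fingers":0},
  {"translation":[0,25,0],"turn":0,"fingers":0},
  {"translation":[0,25,0],"turn":0,"fingers":0},
  {"translation":[0,25,0],"turn":0,"fingers":0},
  {"translation":[0,15,0],"turn":0,"fingers":0},
  {"translation":[0,8,0],"turn":0,"fingers":0},
  {"translation":[0,0,0],"turn":0,"fingers":0},
  {"translation":[0,0,0],"turn":0,"fingers":0},
])

```text
t: 6.55
eef_pos: [542.7, 13.1, 125.5]
tcp_rot: [-1.57, -0.057, 0.056]
force: [0.3, 0.1, -0.1]
opening: -0.4
```

Call:
carry_out([
  {"translation":[0,6,0],"turn":0,"fingers":0},
  {"translation":[0,5,0],"turn":0,"fingers":0},
  {"translation":[0,4,0],"turn":0,"fingers":0},
  {"translation":[0,2,0],"turn":0,"fingers":0},
  {"translation":[0,0,0],"turn":0,"fingers":0},
])

```text
t: 7.05
eef_pos: [540.6, 12.2, 107.9]
tcp_rot: [-1.57, -0.053, 0.058]
force: [-3.7, 0.6, 3.5]
opening: 0.2
```

Call:
carry_out([
  {"translation":[0,2,0],"turn":0,"fingers":0},
  {"translation":[0,1,0],"turn":0,"fingers":0},
  {"translation":[0,0,0],"turn":0,"fingers":0},
])

```text
t: 7.35
eef_pos: [540.1, 12.1, 104.9]
tcp_rot: [-1.57, -0.052, 0.059]
force: [-5.0, -0.2, 4.4]
opening: 0.1
```

```bash
python3 - <<'E'
from h import *
s=snap('side','side5.png')
a=s['pixels'][:,:,::-1]
cv2.imwrite('pics/c6.png',cv2.resize(a[130:290,210:400],None,fx=4,fy=3.75,interpolation=cv2.INTER_CUBIC))
E
```

```text
(no output)
```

View pics/c6.png

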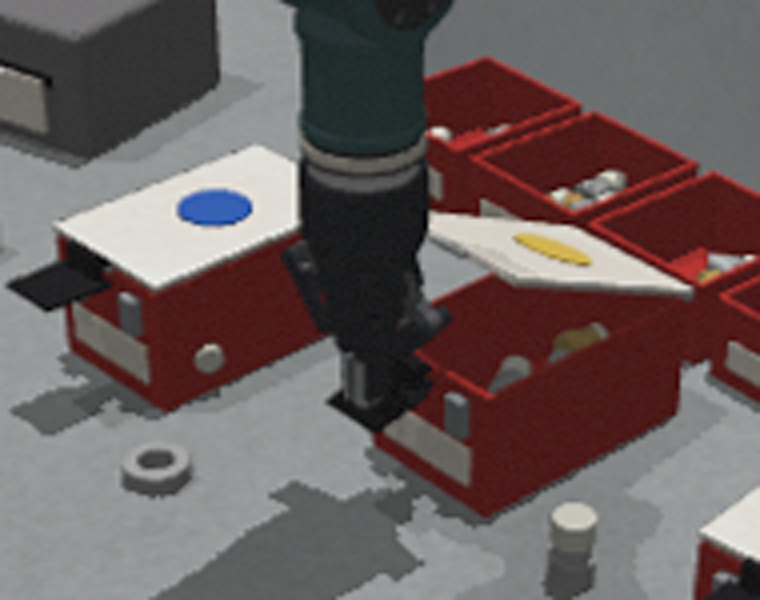

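The yellow lid popped up, and blue is still shut. I'll let go and back away from the lid.

Call:
carry_out([
  {"translation":[0,-8,0],"turn":0,"fingers":0},
  {"translation":[-5,-12,0],"turn":0,"fingers":0},
  {"translation":[-20,-15,0],"turn":0,"fingers":0},
  {"translation":[-20,-25,0],"turn":0,"fingers":0},
  {"translation":[0,-35,0],"turn":0,"fingers":0},
  {"translation":[0,-35,0],"turn":0,"fingers":0},
  {"translation":[0,0,0],"turn":0,"fingers":0},
  {"translation":[0,0,0],"turn":0,"fingers":0},
])

```text
t: 8.2
eef_pos: [498.7, 9.0, 237.0]
tcp_rot: [-1.57, -0.059, 0.052]
force: [-0.4, 0.6, -0.1]
opening: 0.1
```

```bash
python3 - <<'E'
from h import *
st=arm.read_state(); print(st['t'],st['eef_pos'],st['force'])
snap('side','side6.png');snap('top','top6.png')
E
```

```text
8.2 [498.68664883   8.9977256  237.01476504] [-0.37404083  0.5893144  -0.13990489]
```

View pics/side6.png

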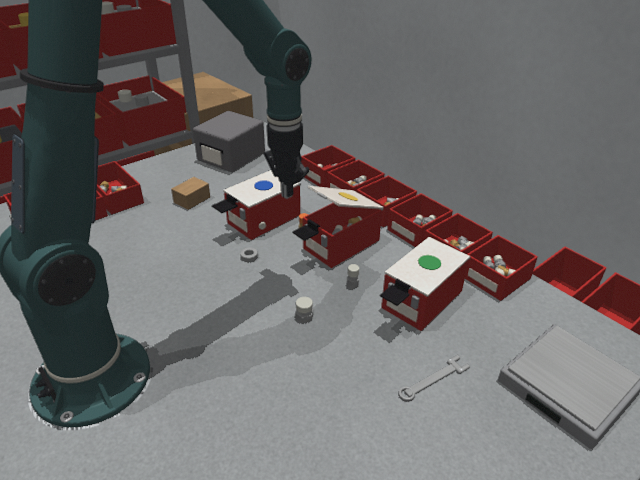

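View pics/top6.png

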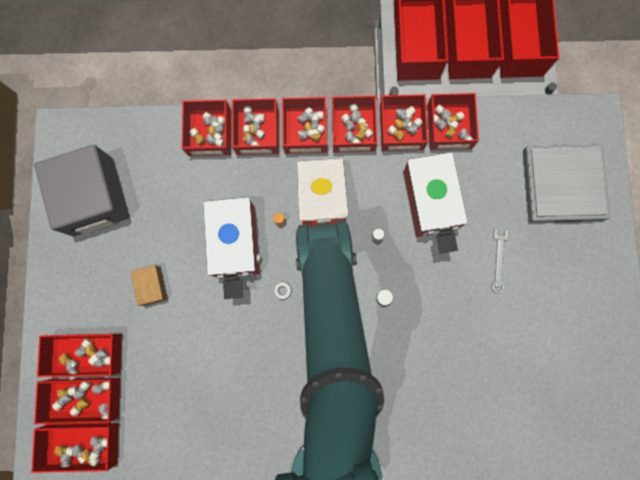

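The blue lid is shut at (228,235), yellow is ajar at (321,190) and green is shut at (436,190). All the loose things are at their first pixels, and the robot is clear of everything. I'll hand in.

```bash
python3 -c "
from plant import arm
print(arm.close_job())"
```

```text
the job is handed in; nothing more can be done
None
```

The job is done in the order asked and handed in at about 8.3 s of the 45 s allowed; the hand-in gives no verdict.

- **Blue bin:** I pushed its lid down with the shut fingertips until it hit its stop, at about 26 N. It stayed shut after I lifted off, and was still shut in the last pictures.
- **Yellow bin:** I pressed its thumb catch about 9 mm, at about 4 N. The lid popped up ajar, and I let go and backed away.
- **Last checks:** The side and top views show blue shut, yellow ajar and green shut. The loose things are where they began, and the force reading was back to about zero with the arm clear.
- **What disagreed:** While pressing the blue lid, the fingertips ended about 8 mm to the left of where I had aimed. They were still well on the lid, so I left it.

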